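# Load the kit tray, scan it and print its label

### The arm

A 6-joint arm with a two-finger parallel gripper is mounted at the origin on the work surface. World frame = base frame: x ahead of the robot, y to its left, z up, the work surface at z = 0. Lengths are in mm, angles in rad, forces in N, time in s.
With the tool pointing down it reaches from about 350 to 975 mm from the base axis. Payload 17.4 kg.
Tool frame: the origin (TCP) lies at the very end of the fingers, on their centre line; the grasp point (between the pads) lies 19 mm behind it; z points along the fingers, y is the line along which they close (so a half turn about z gives the same grasp; the last joint's range is limited). The gripper opens to 85 mm and grips with 20 to 120 N. Pads are 22 mm wide; open, the fingers measure 114 mm over their backs; the gripper's body (76 mm by 85 mm) begins 54 mm behind the grasp point. The pads swing forward as they close: fully open they stand 13 mm farther back than shut.
Start: joints at [1.156, 0.116, 1.442, -0, 1.584, -0.038], TCP at [248.372, 627.649, 231.303] pointing down, gripper open.
Joint ranges: [-2.83, 2.83], [-0.83, 2.19], [0.07, 2.5], [-1.14, 4.28], [0.01, 3], [-2.97, 2.97]. Speed limits (rad/s): [1.89, 1.89, 2.22, 3.14, 3.14, 3.14].

### API

Orientations are given as a rotation vector (axis times angle).
In Python, from station import status, vision, r, finder gives the robot as it stands.
- The arm moves only by the tool play_rows, never from a script. Its argument "rows" is a list of rows, each a list of 6 numbers: the shift along the tool's x, y, z scaled (see below), then the turn, a rotation vector about the tool's x, y, z scaled (see below). In form: [[tx, ty, tz, wx, wy, wz], ...]. A call has 1 to 8 rows; each row shifts and turns the commanded pose from where the row before left it, along the tool's axes as they then stand; what a row does not reach is not made up. The controller multiplies each number of a shift by 0.05 m and each number of a turn by 4 degrees. A row lasts 1/8 s, in which the tool goes at most 62.5 mm and 10.7 degrees, less where a joint would pass 70% of its speed; a pose out of reach is approached as far as the arm can. A call with a number of a shift or a turn outside -1 to 1 is refused whole. A call with a gripper value outside its range is refused whole. "grip" is the opening, from 0 (shut) to 1 (fully open), set as the call begins (left out, the last holds). The fingers move at their own pace and stop on an object; the grip force is fixed at half the most. Time passes only in rows, so rows that do not move let the fingers close. It gives the time, the measured TCP pose, the force, the opening and the grip force at its end, in the units of the state.
- status.state(): the state, without advancing time (a new reading comes with each control period).
- vision.snapshot(name): name is "scene" or "top" or "wrist"; returns (picture, depth): 400x640x3 uint8, red, green, blue; 400x640 float32, mm along the optical axis (not along the pixel's ray), 0 where there is no reading.
- vision.camera_params(name): a dict with "camera_matrix" (3x3 intrinsics, pixels), "k1" (the pictures are not rectified: a ray, as slopes to the right and down, at radius r is drawn at 1 + k1 r^2 times it, then the intrinsics apply), "position" and "rotation" of the camera in the world. Camera axes: x right, y up, looking along -z (the intrinsics and any distortion apply to the point x, -y, -z); pixel columns grow to the right and rows downward; lengths in mm; the calibration is good to about 2 mm. A picture is of the moment at which its call begins: read the wrist's pose just before it. camera_params takes no time and is no camera call; for the wrist camera it gives the pose at the moment of the call.
- r.sign_off(): hands the job in; it is judged then, once.
Trained networks look in the newest picture that a camera, given by its name, has taken for a name from the list of things; names that differ only in an ending like _2 or _b are one class to them, and where a whole thing is asked for, a point or a joint stands for the part that bears it (a point fixed in the world has none). Each returns a list of dicts, best first, with "conf" (0 to 1); they miss things now and then, are a little off and sometimes report something else, mostly with a low value. They report only what shows in the picture. A call takes as long as a camera call. They do not tell look-alikes from the thing itself.
- finder.find_in(camera, query): "location" ([x, y, z] in mm, in world coordinates, good to about 4 mm: the middle of the surface that is visible of it).
The state is a dict: "time_s": time; "joint_pos": joint angles; "joint_velocities": joint speeds; "joint_efforts": joint torques, N m; "tool_pos": TCP position; "eef_rot": TCP orientation; "wrist_force": force on the tool from outside, world axes, zero at the start; "wrist_torque": the same for the moment, N m; "gripper_width": finger opening in mm; "grip_force": force on a finger pad.
Only numpy, scipy, OpenCV 4.12 (cv2) and the standard library are available. Lean on these libraries where they do the work, as an engineer would, in place of code of your own. Each camera call takes 0.05 s, during which the arm holds its last target. There are 200 camera calls.

### The job

Put every white bush from the blue tray into the grey kit tray, one to a pocket and sitting down in it; leave the red reject in the blue tray. Then lift the scanner off its bracket and hold it still for two seconds with its nose pointing straight down, about 6 cm above the middle of the kit tray's barcode label; after that press the green print button on the label printer all the way down and let go. Leave the scanner hanging on its bracket again as it was, clip over the plate, and do not disturb the other things on the bench.

Things in the scene. Friction and masses are not known exactly. Their poses are not given: they have to be found in the camera images.
- bin: shallow blue plastic picking tray, fixed, 220 x 290 x 35 mm, walls 5 mm thick, floor 5 mm above its origin; origin at the centre of its underside, z up, short side along x
- bush1: white plastic bush (may be absent: None), a short cylinder 32 mm in diameter and 26 mm tall, starting upright in the blue tray; origin at its CENTRE, z along its axis
- bush2: white plastic bush (may be absent: None), a short cylinder 32 mm in diameter and 26 mm tall, starting upright in the blue tray; origin at its CENTRE, z along its axis
- bush3: white plastic bush (may be absent: None), a short cylinder 32 mm in diameter and 26 mm tall, starting upright in the blue tray; origin at its CENTRE, z along its axis
- bush4: white plastic bush (may be absent: None), a short cylinder 32 mm in diameter and 26 mm tall, starting upright in the blue tray; origin at its CENTRE, z along its axis
- bush5: white plastic bush (may be absent: None), a short cylinder 32 mm in diameter and 26 mm tall, starting upright in the blue tray; origin at its CENTRE, z along its axis
- bush6: white plastic bush (may be absent: None), a short cylinder 32 mm in diameter and 26 mm tall, starting upright in the blue tray; origin at its CENTRE, z along its axis
- reject: red bush of the same shape and size, a reject; origin at its centre
- kit: grey kit tray, fixed, a block 290 x 170 x 26 mm with six square pockets (46 mm wide, 20 mm deep, in rows of two 72 mm apart, rows 70 mm apart) and a barcode label on the end nearer the robot; origin at the centre of its underside, z up, x along the long side away from the label end
- kit_hole0 (a point): centre of the mouth of a pocket in the kit tray, level with the tray's top face
- kit_hole1 (a point): centre of the mouth of a pocket in the kit tray, level with the tray's top face
- kit_hole2 (a point): centre of the mouth of a pocket in the kit tray, level with the tray's top face
- kit_hole3 (a point): centre of the mouth of a pocket in the kit tray, level with the tray's top face
- kit_hole4 (a point): centre of the mouth of a pocket in the kit tray, level with the tray's top face
- kit_hole5 (a point): centre of the mouth of a pocket in the kit tray, level with the tray's top face
- label (a point): centre of the white barcode label (50 x 70 mm) that lies flat on the kit tray's top; z up
- scanner: upright stick scanner. Black head below (x -25 to 15, y +-18, z 0 to 45 mm), yellow handle above (x +-15, y +-13, z 45 to 165; grip its top 40 mm across y). Origin: centre of the red window in its underside, reads along -z. A clip at its back (+x) hooks over the plate: underside of its bridge at z 119, prong from there down to z 85, slot between handle and prong x 15 to 26 mm
- bracket: fixed scanner bracket: upright aluminium plate 5 mm thick (x), 80 mm wide (y), top edge 180 mm above the table, on a dark base 110 x 120 x 12 mm. Origin on the table under the plate's centre; the scanner hangs on the -x side, its origin at about x -18, z 61 mm in this frame, axes parallel
- print_button (a joint): travel of the green print button on top of the grey label printer (130 x 140 x 90 mm, fixed): 0 released, 0.006 m fully down; springs back, about 5 N
- print_button_top (a point): centre of the green button's top face (28 mm across), pressed straight down
- mug: white mug, 80 mm wide, 90 mm tall, bystander; origin at the centre of its underside
- tape: roll of clear tape, 90 mm wide, 45 mm tall, bystander; origin at the centre of its underside
- marker: green marker, 125 mm long, 15 mm thick, bystander; origin at the centre of its underside
- carton: small cardboard carton, 140 x 100 x 80 mm, bystander; origin at the centre of its underside
Things that resemble listed ones, but are neither listed nor needed, are in the scene too. What is shaped like the bush2 but purple is not meant.

How it is judged:
By the outcome, as a careful person would: the job done as asked, in the order asked, and still so for the second after the job is handed in, with the robot touching nothing.
Of bush1, bush2, bush3, bush4, bush5, bush6 only 4 to 6 are there at a start; the rules pass over those that are not, and their reading is None.
At some moment in a run one of bush1, bush2, bush3, bush4, bush5, bush6 may be knocked a few centimetres aside while the robot is not near it.
It also fails if it takes over 210 s, if anything falls off the work surface, if the arm or the gripper's body presses on something with over 40 N, if the wrist force passes 120 N, or if a joint passes its speed limit or range.

## Working session

There is one attempt and no reset: what is moved stays moved. The work goes in short steps, Python scripts to look and compute and a tool call to move; the robot and the scene stay as the last step left them, time stands still between calls to the robot, and variables do not carry over. Pictures are saved under pics/ and viewed, at most 14 in all, crops included, and the job is handed in when it is done.

Besides the shell and the picture viewer there is one more tool, called as name(argument=value, ...) on one line, values as JSON. play_rows: Moves the arm, as the interface text tells. Its arguments: {"type":"object","properties":{"rows":{"type":"array","items":{"type":"array","items":{"type":"number","minimum":-1,"maximum":1}}},"grip":{"type":"number"}},"required":["rows"]}

```bash
ls; mkdir -p pics; cat > h.py <<'E'
import numpy as np,cv2
from station import status,vision,r,finder
from scipy.spatial.transform import Rotation as R
def snap(n):
    p=vision.camera_params(n); im,d=vision.snapshot(n); return im,d,p
def undist(p,uv):
    K=np.array(p["camera_matrix"]); k=p["k1"]
    uv=np.atleast_2d(np.asarray(uv,float))
    q=np.c_[(uv[:,0]-K[0,2])/K[0,0],(uv[:,1]-K[1,2])/K[1,1]]
    s=q.copy()
    for _ in range(20): s=q/(1+k*(s**2).sum(1,keepdims=True))
    return s
def rot(p):
    a=np.array(p["rotation"]); return a if a.shape==(3,3) else R.from_rotvec(a).as_matrix()
def world(p,uv,depth):
    s=undist(p,uv); d=np.atleast_1d(depth)[:,None]
    c=np.c_[s[:,0]*d[:,0],-s[:,1]*d[:,0],-d[:,0]]
    return c@rot(p).T+np.array(p["position"])
def cloud(p,d):
    v,u=np.mgrid[0:d.shape[0],0:d.shape[1]]
    return world(p,np.c_[u.ravel(),v.ravel()],d.ravel()).reshape(d.shape+(3,))
def pix(p,X):
    c=(np.atleast_2d(X)-np.array(p["position"]))@rot(p)
    s=np.c_[c[:,0]/-c[:,2],-c[:,1]/-c[:,2]]; s=s*(1+p["k1"]*(s**2).sum(1,keepdims=True))
    K=np.array(p["camera_matrix"]); return s*[K[0,0],K[1,1]]+[K[0,2],K[1,2]]
def save(n,im): cv2.imwrite("pics/"+n,im[...,::-1])
E
python3 - <<'E'
from h import *
print(status.state())
for n in ["scene","top"]:
    im,d,p=snap(n); save(n+"0.png",im); print(p)
    np.savez(n+"0.npz",im=im,d=d)
for q in ["bush1","reject","kit","label","scanner","bracket","print_button_top","bin"]:
    print(q,[(np.round(f["location"]).tolist(),round(f["conf"],2)) for f in finder.find_in("top",q)])
E
```

```text
pics
{'time_s': 0.0, 'joint_pos': array([ 1.15620083e+00,  1.16520408e-01,  1.44227843e+00,  1.19311553e-05,
        1.58397322e+00, -3.78085086e-02]), 'joint_velocities': array([ 0.00088597,  0.00025579,  0.0021817 ,  0.00115037, -0.00078057,
       -0.0014641 ]), 'joint_efforts': array([-2.49372839e-03, -7.31984138e+01, -6.32499719e+01, -1.93700012e-04,
        6.23126180e-03,  3.24163523e-05]), 'tool_pos': array([248.29207991, 627.47687101, 230.53077982]), 'eef_rot': array([-5.88308753e-01, -3.08573476e+00,  1.80104795e-03]), 'wrist_force': array([0.4522647 , 0.52487643, 0.11956681]), 'wrist_torque': array([ 0.01534224,  0.0176705 , -0.00655083]), 'grip_force': 0.0, 'gripper_width': 85.45435242526403}
{'camera_matrix': array([[362.6661977 ,   0.        , 313.55670554],
       [  0.        , 362.6661977 , 203.22527081],
       [  0.        ,   0.        ,   1.        ]]), 'k1': 0.01849998822640034, 'position': array([978.53173499, 725.69482372, 703.13482739]), 'rotation': array([0.30187061, 1.28515327, 2.36695862])}
{'camera_matrix': array([[512.20057537,   0.        , 320.39982596],
       [  0.        , 512.20057537, 198.09117677],
       [  0.        ,   0.        ,   1.        ]]), 'k1': -0.11678739873458423, 'position': array([ 466.09239738,  -88.3287911 , 1610.05330076]), 'rotation': array([ 0.03128351, -0.03827959, -1.58789658])}
bush1 [([435.0, 298.0, 36.0], 0.59), ([299.0, 286.0, 24.0], 0.56), ([448.0, 210.0, 34.0], 0.49), ([486.0, 254.0, 35.0], 0.47)]
reject [([438.0, 380.0, 30.0], 0.65), ([520.0, -38.0, 24.0], 0.64), ([429.0, -535.0, 80.0], 0.6)]
kit [([522.0, -37.0, 28.0], 0.67)]
label [([523.0, -38.0, 27.0], 0.7), ([584.0, -315.0, 182.0], 0.47), ([434.0, 296.0, 34.0], 0.21)]
scanner [([583.0, -315.0, 181.0], 0.54)]
bracket [([610.0, -311.0, 14.0], 0.92), ([520.0, -41.0, 26.0], 0.73), ([488.0, 253.0, 30.0], 0.58)]
print_button_top [([400.0, -332.0, 112.0], 0.52)]
bin [([494.0, 306.0, 2.0], 0.84)]
```

View pics/top0.png

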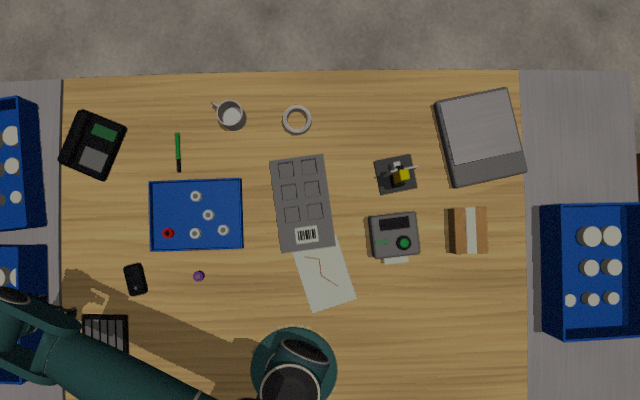

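View pics/scene0.png

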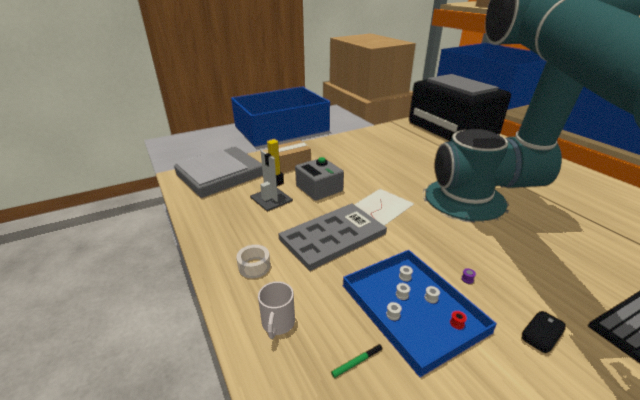

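Top view: the white bushes are at (196,196), (208,215), (195,233) and (223,230) in the blue tray. The look-alikes are the red reject (168,233), the purple bush (199,276) outside the tray, and the white ones in the far side bins (10,135), (590,237), which are off the bench. I choose the four white ones in the blue tray. Next I measure and take a close crop.

```bash
python3 - <<'E'
from h import *
z=np.load("top0.npz"); im,d=z["im"],z["d"]; p=vision.camera_params("top"); C=cloud(p,d)
hsv=cv2.cvtColor(im,cv2.COLOR_RGB2HSV)
X,Y,Z=C[...,0],C[...,1],C[...,2]
def comps(m,mn=8):
    n,l,s,c=cv2.connectedComponentsWithStats(m.astype(np.uint8))
    return [(l==i,s[i,4],c[i]) for i in range(1,n) if s[i,4]>=mn]
print("table z",np.median(Z[150:170,350:365]))
blue=(hsv[...,0]>100)&(hsv[...,0]<130)&(hsv[...,1]>120)
for m,a,c in comps(blue&(np.abs(X-450)<250)&(np.abs(Y-300)<200),500):
    print("bin z",np.percentile(Z[m],[5,50,95]))
    print("bin rect at z35",cv2.minAreaRect(np.float32(C[m][:,:2])))
inb=np.zeros_like(blue); inb[184:248,153:240]=1
for m,a,c in comps(inb&~blue.astype(bool)&(hsv[...,2]>60),20):
    print("bush",c,a,np.median(C[m],0).round(1),hsv[m].mean(0).round(),cv2.minEnclosingCircle(np.float32(C[m][:,:2])))
# kit
m=(np.abs(Z-26)<7)&(np.abs(X-520)<190)&(np.abs(Y+40)<130)&(hsv[...,1]<60)
big=max(comps(m),key=lambda t:t[1])[0]; q=C[big]
cn=cv2.findContours(big.astype(np.uint8),0,2)[0][0]
print("kit z",np.median(q[:,2]),cv2.minAreaRect(np.float32(q[:,:2])))
lab=big&(hsv[...,2]>170)
print("label",lab.sum(),cv2.minAreaRect(np.float32(C[lab][:,:2])))
# scanner, bracket
yel=(hsv[...,0]>22)&(hsv[...,0]<33)&(hsv[...,1]>150)&(Z>80)
for m,a,c in comps(yel,5): print("yel",a,c,np.median(C[m],0),cv2.minAreaRect(np.float32(C[m][:,:2])))
pl=(np.abs(Z-180)<8)&(np.abs(X-600)<100)&(np.abs(Y+315)<80)&(hsv[...,1]<60)
for m,a,c in comps(pl,4): print("plate",a,c,np.median(C[m],0),cv2.minAreaRect(np.float32(C[m][:,:2])))
b=(np.abs(Z-12)<6)&(np.abs(X-600)<110)&(np.abs(Y+315)<90)&(hsv[...,1]<80)&(hsv[...,2]<110)
for m,a,c in comps(b,60): print("base",a,c,np.median(C[m],0),cv2.minAreaRect(np.float32(C[m][:,:2])))
g=(hsv[...,0]>40)&(hsv[...,0]<90)&(hsv[...,1]>100)&(Z>70)&(np.abs(Y+330)<90)
for m,a,c in comps(g,15): print("grn",a,c,np.median(C[m],0),C[m][:,2].max(),cv2.minAreaRect(np.float32(C[m][:,:2])))
z2=np.load("scene0.npz"); c1=cv2.resize(im[170:290,130:330],(800,480),interpolation=cv2.INTER_CUBIC)
save("crop1.png",c1)
st=status.state(); w,dw,pw=snap("wrist"); save("w0.png",w); print(st["tool_pos"],pw)
E
```

```text
table z 0.46924687227374307
bin z [-0.11246152  6.23916509 34.29968634]
bin rect at z35 ((492.08001708984375, 294.6689453125), (218.12889099121094, 290.2576904296875), 1.08888840675354)
bush [195.67857143 195.89285714] 112 [549.  291.6  30.7] [ 53.  28. 124.] ((550.8279418945312, 295.8341064453125), 20.948158264160156)
bush [208.22321429 214.58928571] 112 [489.6 253.2  28.2] [ 57.  29. 125.] ((479.728515625, 95.1993408203125), 184.0341339111328)
bush [223.         229.72477064] 109 [442.4 206.6  30.9] [ 55.  28. 126.] ((441.5746154785156, 210.9087677001953), 19.414262771606445)
bush [167.94845361 232.75257732] 97 [435.4 377.6  29.5] [ 64. 210. 114.] ((436.40277099609375, 387.8301086425781), 20.676416397094727)
bush [194.93693694 232.91891892] 111 [434.4 295.   29.9] [ 49.  27. 126.] ((433.3730773925781, 299.00360107421875), 19.96623420715332)
kit z 26.70799184269663 ((521.1184692382812, -38.7071533203125), (290.73248291015625, 169.38021850585938), 6.8903889656066895)
label 0 ((0.0, 0.0), (0.0, 0.0), 0.0)
yel 179 [401.35195531 175.48603352] [ 586.39464388 -317.56860937  223.31655813] 
[... 688 characters left out ...]
3512681 -313.20157361   12.47660078] ((608.6316528320312, -331.4504089355469), (107.607421875, 118.15316772460938), 10.673182487487793)
grn 89 [403.94382022 242.48314607] [ 398.66699379 -337.88722782  111.19835931] 119.53046550359431 ((397.3484191894531, -339.8669738769531), (30.00663948059082, 27.042999267578125), 89.11178588867188)
[248.36428593 627.64380999 231.2789902 ] {'camera_matrix': array([[289.41395549,   0.        , 323.55960012],
       [  0.        , 289.41395549, 197.79301527],
       [  0.        ,   0.        ,   1.        ]]), 'k1': -0.02576399519476496, 'position': array([178.18645145, 655.68115416, 372.65271156]), 'rotation': array([-0.25926385, -0.17718248,  1.18435189])}
```

View pics/crop1.png

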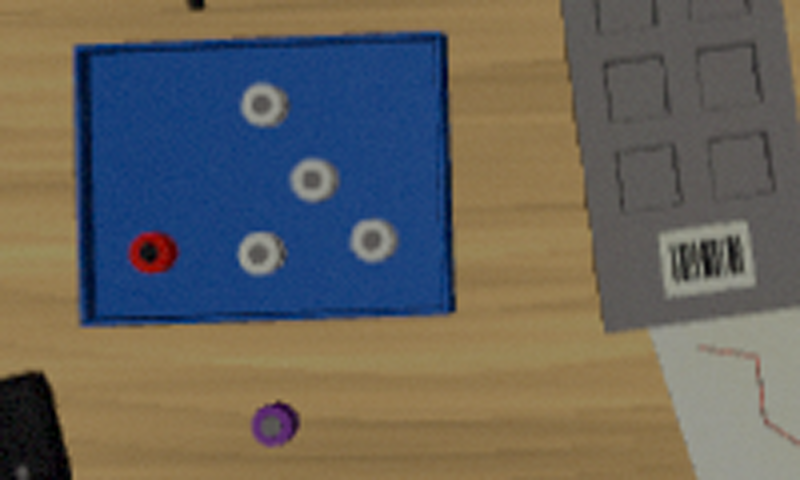

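View pics/w0.png

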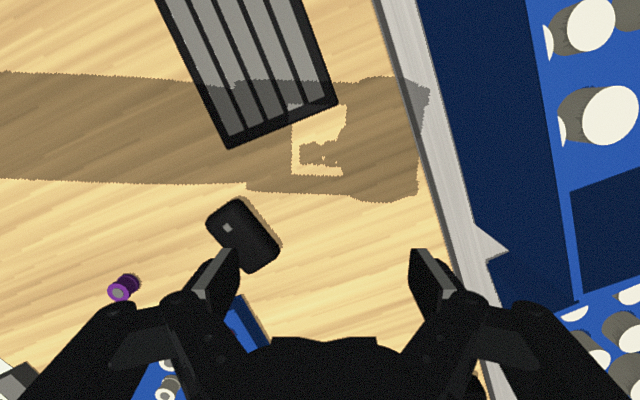

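The crop confirms four white bushes at crop (263,104), (312,180), (372,240), (261,253). Red is at (153,252), purple is outside at (274,424), and the barcode label is at (706,258). The wrist camera shows the fingers at the bottom of its picture. Now I locate the pockets and plan the first move.

```bash
cat >> h.py <<'E'
def plan(tgt,yaw=np.pi,n=None,start=None,lim=0.96):
    "rows from the current (or start) pose to tool-down target; yaw = world angle of tool x"
    if start is None:
        s=status.state(); P=s["tool_pos"].copy(); Q=R.from_rotvec(s["eef_rot"])
    else: P,Q=np.array(start[0],float),start[1]
    G=R.from_matrix(np.c_[[np.cos(yaw),np.sin(yaw),0],[np.sin(yaw),-np.cos(yaw),0],[0,0,-1]])
    rv=(Q.inv()*G).as_rotvec(); D=np.array(tgt,float)-P
    k=n or int(max(np.ceil(np.abs(D).max()/50/lim),np.ceil(np.degrees(np.linalg.norm(rv))/4/lim),1))
    rows=[]
    for i in range(k):
        g=P0+D*(i+1)/k if i else P+D/k
        if i==0: P0=P.copy(); Q0=Q
        t=np.round(Q.inv().apply(g-P)/50,2); w=np.round(np.degrees((Q.inv()*Q0*R.from_rotvec(rv*(i+1)/k)).as_rotvec())/4,2)
        rows.append((np.r_[t,w]+0.0).tolist()); P=P+Q.apply(t*50); Q=Q*R.from_rotvec(np.radians(w*4))
    return rows,(P,Q)
E
python3 - <<'E'
from h import *
z=np.load("top0.npz"); im,d=z["im"],z["d"]; p=vision.camera_params("top"); C=cloud(p,d)
Z=C[...,2]
c,s=np.cos(np.radians(6.89)),np.sin(np.radians(6.89))
k=np.array([521.1,-38.7]); L=(C[...,:2]-k)@np.array([[c,-s],[s,c]])
inside=(np.abs(L[...,0])<135)&(np.abs(L[...,1])<75)
m=(inside&(Z<15)).astype(np.uint8)
n,l,st,ce=cv2.connectedComponentsWithStats(m)
for i in range(1,n):
    if st[i,4]>20:
        print(st[i,4],C[l==i].mean(0).round(1),L[l==i].mean(0).round(1),(L[l==i].max(0)-L[l==i].min(0)).round())
lab=inside&(im.min(2)>100); print("label",lab.sum(),L[lab].mean(0),cv2.minAreaRect(np.float32(L[lab])))
print(plan([400,295,230]))
E
```

```text
212 [636.1 -61.3   7.3] [111.4 -36.2] [45. 46.]
200 [627.3  10.5   6.7] [111.3  36.1] [45. 46.]
213 [566.  -69.7   6.8] [ 40.8 -36.1] [45. 46.]
211 [557.3   2.7   6.6] [40.9 36.8] [46. 46.]
218 [495.8 -77.8   6.5] [-29.8 -35.8] [46. 46.]
215 [487.2  -5.6   6.4] [-29.7  36.9] [46. 45.]
label 490 [-79.49028622 -20.66398678] ((-92.47341918945312, -3.7304000854492188), (62.03195571899414, 79.31272888183594), 1.3025301694869995)
([[-0.75, -0.72, 0.0, 0.0, 0.0, -0.77], [-0.71, -0.77, 0.01, 0.0, 0.0, -0.77], [-0.68, -0.8, 0.0, 0.0, 0.0, -0.77], [-0.62, -0.83, 0.01, 0.0, 0.0, -0.77], [-0.58, -0.87, 0.0, 0.0, 0.0, -0.78], [-0.53, -0.9, 0.0, 0.0, 0.0, -0.77], [-0.49, -0.93, 0.01, 0.0, 0.0, -0.77]], (array([400.09967979, 294.90067259, 229.81283483]), Rotation.from_matrix(array([[-9.99999979e-01, -2.07154391e-04, -7.46843486e-06],
                            [-2.07154156e-04,  9.99999978e-01, -3.14181607e-05],
                            [ 7.47494311e-06, -3.14166129e-05, -9.99999999e-01]]))))
```

play_rows(rows=[[-0.75,-0.72,0,0,0,-0.77],[-0.71,-0.77,0.01,0,0,-0.77],[-0.68,-0.8,0,0,0,-0.77],[-0.62,-0.83,0.01,0,0,-0.77],[-0.58,-0.87,0,0,0,-0.78],[-0.53,-0.9,0,0,0,-0.77],[-0.49,-0.93,0.01,0,0,-0.77],[0,0,0,0,0,0]], grip=0.65)

```text
time_s: 1.55
tool_pos: [401.2, 292.5, 230.1]
eef_rot: [0.004, 3.141, 0.0]
wrist_force: [0.6, 0.6, -0.2]
gripper_width: 55.2
grip_force: 0.0
```

```bash
cat >> h.py <<'E'
def bushes():
    "white / red bush tops in the wrist view, projected on z=31"
    w,d,p=snap("wrist"); hs=cv2.cvtColor(w,cv2.COLOR_RGB2HSV); C=cloud(p,d); Z=C[...,2]
    m=((np.abs(Z-31)<4)&((hs[...,0]<95)|(hs[...,1]<80)|(hs[...,0]>150))&(hs[...,2]>50)).astype(np.uint8)
    m=cv2.morphologyEx(m,cv2.MORPH_OPEN,np.ones((3,3)))
    n,l,st,ce=cv2.connectedComponentsWithStats(m); out=[]
    for i in range(1,n):
        if st[i,4]<60: continue
        cn=max(cv2.findContours((l==i).astype(np.uint8),0,1)[0],key=len)[:,0]
        (u,v),_=cv2.minEnclosingCircle(np.float32(cn)); s=undist(p,cn.astype(float))
        ray=np.c_[s[:,0],-s[:,1],-np.ones(len(s))]@rot(p).T; o=np.array(p["position"])
        W=o+ray*((31-o[2])/ray[:,2:]); c,rad=cv2.minEnclosingCircle(np.float32(W[:,:2]))
        out.append((np.round(c,1).tolist(),round(rad,1),(round(u),round(v)),hs[l==i].mean(0).round().tolist()))
    return w,out
E
python3 - <<'E'
from h import *
s=status.state(); print(s["tool_pos"],s["eef_rot"],s["gripper_width"])
w,o=bushes(); save("w1.png",w)
for x in o: print(x)
E
```

```text
[401.19009417 292.48557537 230.13943485] [4.46202771e-03 3.14070418e+00 1.09796055e-04] 55.2494802561014
([266.5, 489.4], 6.4, (504, 52), [29.0, 17.0, 109.0])
([432.6, 300.0], 16.0, (329, 200), [30.0, 24.0, 170.0])
([434.4, 385.5], 16.1, (398, 201), [26.0, 195.0, 146.0])
([441.4, 211.6], 16.2, (258, 207), [32.0, 19.0, 208.0])
([489.1, 257.8], 16.2, (296, 241), [30.0, 20.0, 205.0])
([547.8, 296.9], 16.7, (326, 281), [28.0, 23.0, 202.0])
```

View pics/w1.png

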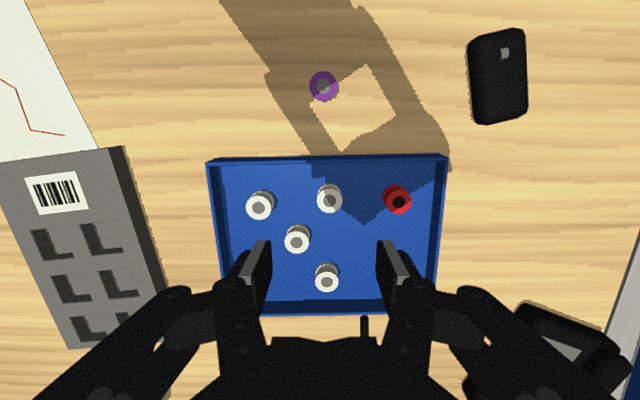

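Wrist view: the four whites at (329,200), (258,207), (296,241), (326,281) all measure radius 16 mm, as they should. Red is at (398,201). I start with the far one at (548,297).

play_rows(rows=[[-0.98,0.03,0.2,0,0,0],[-0.98,0.03,0.6,0,0,0],[-0.97,0.03,0.8,0,0,0],[0,0,0.9,0,0,0],[0,0,0.9,0,0,0],[0,0,0,0,0,0],[0,0,0,0,0,0]])

```text
time_s: 2.48
tool_pos: [546.7, 300.5, 62.1]
eef_rot: [-0.001, 3.14, 0.001]
wrist_force: [-0.2, -0.7, 1.1]
gripper_width: 55.5
grip_force: 0.0
```

play_rows(rows=[[-0.02,-0.06,0.45,0,0,0],[0,0,0.4,0,0,0],[0,0,0,0,0,0],[0,0,0,0,0,0]])

```text
time_s: 2.98
tool_pos: [547.7, 296.8, 18.7]
eef_rot: [-0.0, 3.141, 0.001]
wrist_force: [-0.5, -0.8, 0.4]
gripper_width: 55.6
grip_force: 0.0
```

play_rows(rows=[[0,0,0,0,0,0],[0,0,0,0,0,0],[0,0,0,0,0,0],[0,0,0,0,0,0],[0,0,0,0,0,0],[0,0,-0.8,0,0,0],[0,0,-0.8,0,0,0],[0,0,0,0,0,0]], grip=0.2)

```text
time_s: 3.98
tool_pos: [548.7, 297.1, 101.6]
eef_rot: [-0.0, 3.136, 0.004]
wrist_force: [-0.2, -0.4, -1.0]
gripper_width: 29.1
grip_force: 59.2
```

play_rows(rows=[[-0.2,-0.82,0,0,0,0],[-0.2,-0.82,0,0,0,0],[-0.24,-0.82,0,0,0,0],[-0.24,-0.82,0,0,0,0],[-0.24,-0.82,0,0,0,0],[-0.24,-0.82,0.1,0,0,0],[-0.22,-0.82,0.4,0,0,0],[0,0,0,0,0,0]])

```text
time_s: 4.97
tool_pos: [625.7, 7.1, 70.0]
eef_rot: [-0.004, -3.138, 0.0]
wrist_force: [-0.3, 0.5, -0.7]
gripper_width: 29.2
grip_force: 59.4
```

play_rows(rows=[[0,0,0.3,0,0,0],[0,0,0,0,0,0],[0,0,0,0,0,0]])

```text
time_s: 5.35
tool_pos: [626.3, 10.3, 57.7]
eef_rot: [-0.002, 3.142, 0.0]
wrist_force: [-0.1, -0.9, 0.0]
gripper_width: 29.2
grip_force: 59.4
```

play_rows(rows=[[-0.02,0,0.38,0,0,0],[0,0,0.2,0,0,0],[0,0,0,0,0,0],[0,0,0,0,0,0]])

```text
time_s: 5.85
tool_pos: [627.4, 9.4, 28.6]
eef_rot: [0.0, -3.142, 0.0]
wrist_force: [0.0, 0.2, 0.2]
gripper_width: 29.1
grip_force: 59.4
```

play_rows(rows=[[0,0,0,0,0,0],[0,0,0,0,0,0],[0,0,0,0,0,0],[0,0,0,0,0,0],[0,0,-0.7,0,0,0],[0,0,-0.9,0,0,0],[0,0,-0.4,0,0,0],[0,0,0,0,0,0]], grip=0.65)

```text
time_s: 6.85
tool_pos: [627.9, 9.4, 129.8]
eef_rot: [-0.0, 3.139, -0.0]
wrist_force: [-0.6, -0.3, -0.6]
gripper_width: 55.8
grip_force: 0.0
```

```bash
python3 - <<'E'
from h import *
s=status.state(); print(s["tool_pos"],s["eef_rot"],s["gripper_width"])
w,o=bushes(); save("w2.png",w)
for x in o: print(x)
z=snap("top"); save("top1.png",cv2.resize(z[0][140:260,140:340],(800,480)))
E
```

```text
[627.8707144    9.40802674 129.76682266] [-3.20594656e-04  3.13935137e+00 -1.49845057e-04] 55.80299128300423
([491.7, 251.1], 14.8, (636, 30), [26.0, 30.0, 183.0])
([628.4, 10.1], 16.1, (323, 200), [25.0, 28.0, 124.0])
([755.5, -18.1], 35.9, (295, 321), [19.0, 60.0, 121.0])
```

View pics/w2.png

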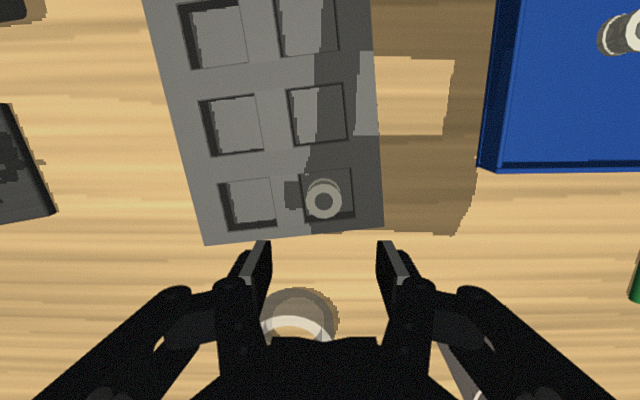

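The bush at (323,200) sits down in its pocket. Next is B at (489,258).

play_rows(rows=[[0.46,0.83,0,0,0,0],[0.46,0.83,0,0,0,0],[0.46,0.83,0,0,0,0],[0.46,0.83,0,0,0,0],[0.46,0.83,0.3,0,0,0],[0.46,0.83,0.5,0,0,0],[0,0,0.6,0,0,0],[0,0,0,0,0,0]])

```text
time_s: 7.95
tool_pos: [487.4, 257.9, 55.1]
eef_rot: [0.002, -3.136, 0.004]
wrist_force: [-0.6, 0.6, 0.4]
gripper_width: 55.6
grip_force: 0.0
```

```bash
python3 - <<'E'
from h import *
w,o=bushes(); s=status.state(); print(s["tool_pos"])
for x in o: print(x)
E
```

```text
[488.48317922 257.95356516  57.10409808]
([433.1, 299.5], 16.1, (395, 148), [29.0, 17.0, 204.0])
([435.3, 384.0], 16.8, (540, 153), [12.0, 193.0, 210.0])
([442.2, 211.7], 16.1, (242, 164), [28.0, 20.0, 190.0])
([489.2, 257.3], 16.2, (321, 238), [26.0, 28.0, 159.0])
([623.5, 12.9], 17.9, (17, 390), [26.0, 21.0, 185.0])
```

play_rows(rows=[[0,0,0.5,0,0,0],[0,0,0.28,0,0,0],[0,0,0,0,0,0],[0,0,0,0,0,0]])

```text
time_s: 8.5
tool_pos: [489.8, 258.4, 20.5]
eef_rot: [0.0, 3.141, 0.001]
wrist_force: [-0.4, 0.5, -0.2]
gripper_width: 55.6
grip_force: 0.0
```

play_rows(rows=[[0,0,0,0,0,0],[0,0,0,0,0,0],[0,0,0,0,0,0],[0,0,0,0,0,0],[0,0,0,0,0,0],[0,0,-0.8,0,0,0],[0,0,-0.8,0,0,0],[0,0,0,0,0,0]], grip=0.2)

```text
time_s: 9.5
tool_pos: [490.7, 259.1, 103.3]
eef_rot: [-0.0, 3.137, 0.004]
wrist_force: [0.2, 0.3, -1.2]
gripper_width: 29.1
grip_force: 59.2
```

play_rows(rows=[[-0.22,-0.85,0,0,0,0],[-0.22,-0.85,0,0,0,0],[-0.23,-0.85,0,0,0,0],[-0.22,-0.85,0,0,0,0],[-0.23,-0.85,0,0,0,0],[-0.22,-0.86,0.4,0,0,0],[0,0,0.4,0,0,0],[0,0,0,0,0,0]])

```text
time_s: 10.5
tool_pos: [555.1, 3.2, 57.4]
eef_rot: [-0.0, -3.138, -0.001]
wrist_force: [0.1, -0.0, 0.7]
gripper_width: 29.3
grip_force: 59.4
```

play_rows(rows=[[0,0,0,0,0,0],[0,0,0,0,0,0]])

```text
time_s: 10.75
tool_pos: [556.7, 3.7, 60.4]
eef_rot: [-0.002, 3.14, -0.0]
wrist_force: [0.7, 0.2, -0.3]
gripper_width: 28.9
grip_force: 59.4
```

play_rows(rows=[[-0.02,0,0.4,0,0,0],[0,0,0.22,0,0,0],[0,0,0,0,0,0],[0,0,0,0,0,0]])

```text
time_s: 11.25
tool_pos: [557.5, 2.9, 28.7]
eef_rot: [-0.0, 3.142, -0.0]
wrist_force: [0.3, 0.2, -0.3]
gripper_width: 29.3
grip_force: 59.4
```

play_rows(rows=[[0,0,0,0,0,0],[0,0,0,0,0,0],[0,0,0,0,0,0],[0,0,0,0,0,0],[0,0,-0.7,0,0,0],[0,0,-0.9,0,0,0],[0,0,-0.4,0,0,0],[0,0,0,0,0,0]], grip=0.65)

```text
time_s: 12.25
tool_pos: [557.9, 2.9, 129.6]
eef_rot: [-0.0, 3.139, -0.0]
wrist_force: [-0.0, 0.1, -1.3]
gripper_width: 55.4
grip_force: 0.0
```

play_rows(rows=[[0.35,0.85,0,0,0,0],[0.35,0.85,0,0,0,0],[0.35,0.85,0,0,0,0],[0.36,0.85,0,0,0,0],[0.36,0.85,0.2,0,0,0],[0.36,0.85,0.5,0,0,0],[0.36,0.84,0.68,0,0,0],[0,0,0,0,0,0]])

```text
time_s: 13.25
tool_pos: [429.8, 300.7, 55.1]
eef_rot: [0.005, -3.136, 0.005]
wrist_force: [-1.4, -0.2, 0.5]
gripper_width: 55.4
grip_force: 0.0
```

```bash
python3 - <<'E'
from h import *
w,o=bushes(); s=status.state(); print(s["tool_pos"])
for x in o: print(x)
E
```

```text
[431.177471   300.01962724  56.92207259]
([432.4, 299.8], 16.4, (321, 240), [26.0, 28.0, 158.0])
([434.5, 384.4], 16.7, (456, 243), [18.0, 195.0, 148.0])
([441.7, 212.6], 16.8, (184, 252), [27.0, 15.0, 217.0])
```

play_rows(rows=[[0,0,0.5,0,0,0],[0,0,0.32,0,0,0],[0,0,0,0,0,0],[0,0,0,0,0,0]])

```text
time_s: 13.8
tool_pos: [433.3, 299.8, 19.3]
eef_rot: [0.0, 3.141, 0.001]
wrist_force: [0.9, 0.2, -0.2]
gripper_width: 55.4
grip_force: 0.0
```

play_rows(rows=[[0,0,0,0,0,0],[0,0,0,0,0,0],[0,0,0,0,0,0],[0,0,0,0,0,0],[0,0,0,0,0,0],[0,0,-0.8,0,0,0],[0,0,-0.8,0,0,0],[0,0,0,0,0,0]], grip=0.2)

```text
time_s: 14.8
tool_pos: [434.1, 300.7, 102.2]
eef_rot: [-0.0, 3.137, 0.005]
wrist_force: [-0.6, -0.6, 0.1]
gripper_width: 29.1
grip_force: 59.2
```

play_rows(rows=[[-0.15,-0.87,0,0,0,0],[-0.15,-0.87,0,0,0,0],[-0.15,-0.87,0,0,0,0],[-0.15,-0.87,0,0,0,0],[-0.16,-0.87,0,0,0,0],[-0.16,-0.88,0.2,0,0,0],[-0.15,-0.88,0.5,0,0,0],[0,0,0,0,0,0]])

```text
time_s: 15.8
tool_pos: [485.3, -7.7, 61.1]
eef_rot: [-0.005, -3.138, 0.0]
wrist_force: [-0.4, 1.0, -0.8]
gripper_width: 29.3
grip_force: 59.4
```

play_rows(rows=[[0,0,0,0,0,0],[0,0,0,0,0,0]])

```text
time_s: 16.05
tool_pos: [486.5, -4.8, 64.0]
eef_rot: [-0.002, 3.141, 0.0]
wrist_force: [0.3, -0.2, -0.4]
gripper_width: 29.2
grip_force: 59.4
```

play_rows(rows=[[-0.01,-0.01,0.4,0,0,0],[0,0,0.3,0,0,0],[0,0,0,0,0,0],[0,0,0,0,0,0]])

```text
time_s: 16.55
tool_pos: [487.1, -5.9, 29.1]
eef_rot: [-0.001, 3.141, -0.0]
wrist_force: [-0.0, 0.6, -0.1]
gripper_width: 29.3
grip_force: 59.4
```

play_rows(rows=[[0,0,0,0,0,0],[0,0,0,0,0,0],[0,0,0,0,0,0],[0,0,0,0,0,0],[0,0,-0.7,0,0,0],[0,0,-0.9,0,0,0],[0,0,-0.4,0,0,0],[0,0,0,0,0,0]], grip=0.65)

```text
time_s: 17.55
tool_pos: [487.4, -6.1, 129.5]
eef_rot: [-0.0, 3.139, -0.0]
wrist_force: [0.9, -1.1, -1.0]
gripper_width: 55.6
grip_force: 0.0
```

play_rows(rows=[[0.18,0.87,0,0,0,0],[0.18,0.87,0,0,0,0],[0.18,0.87,0,0,0,0],[0.18,0.87,0.2,0,0,0],[0.19,0.88,0.5,0,0,0],[0,0,0.7,0,0,0],[0,0,0,0,0,0]])

```text
time_s: 18.42
tool_pos: [439.2, 211.4, 54.8]
eef_rot: [0.002, -3.136, 0.004]
wrist_force: [-0.7, -0.5, 0.0]
gripper_width: 55.6
grip_force: 0.0
```

```bash
python3 - <<'E'
from h import *
w,o=bushes(); s=status.state(); print(s["tool_pos"])
for x in o: print(x)
E
```

```text
[440.36602449 211.45717307  57.04427817]
([434.9, 383.5], 17.0, (594, 228), [10.0, 197.0, 205.0])
([441.6, 211.1], 16.2, (322, 240), [25.0, 28.0, 148.0])
([486.6, -2.6], 18.0, (17, 295), [26.0, 21.0, 191.0])
([556.0, 6.5], 19.0, (51, 371), [26.0, 22.0, 191.0])
```

play_rows(rows=[[0,0,0.5,0,0,0],[0,0,0.32,0,0,0],[0,0,0,0,0,0],[0,0,0,0,0,0]])

```text
time_s: 18.98
tool_pos: [441.8, 211.9, 18.5]
eef_rot: [0.0, 3.141, 0.001]
wrist_force: [0.6, -0.3, -0.7]
gripper_width: 55.5
grip_force: 0.0
```

play_rows(rows=[[0,0,0,0,0,0],[0,0,0,0,0,0],[0,0,0,0,0,0],[0,0,0,0,0,0],[0,0,0,0,0,0],[0,0,-0.8,0,0,0],[0,0,-0.8,0,0,0],[0,0,0,0,0,0]], grip=0.2)

```text
time_s: 19.98
tool_pos: [442.7, 212.5, 101.1]
eef_rot: [-0.0, 3.137, 0.003]
wrist_force: [0.0, 1.2, -0.7]
gripper_width: 29.0
grip_force: 59.3
```

play_rows(rows=[[-0.15,-0.83,0,0,0,0],[-0.15,-0.83,0,0,0,0],[-0.15,-0.83,0,0,0,0],[-0.15,-0.83,0,0,0,0],[-0.16,-0.83,0,0,0,0],[-0.16,-0.83,0.2,0,0,0],[-0.16,-0.82,0.5,0,0,0],[0,0,0,0,0,0]])

```text
time_s: 20.98
tool_pos: [494.3, -79.9, 60.0]
eef_rot: [-0.004, -3.138, -0.001]
wrist_force: [0.4, 0.1, -0.2]
gripper_width: 29.2
grip_force: 59.4
```

play_rows(rows=[[0,0,0,0,0,0],[0,0,0,0,0,0]])

```text
time_s: 21.22
tool_pos: [495.5, -77.3, 63.0]
eef_rot: [-0.002, 3.141, -0.0]
wrist_force: [-0.1, 0.4, -0.5]
gripper_width: 29.4
grip_force: 59.4
```

play_rows(rows=[[0,0,0.4,0,0,0],[0,0,0.28,0,0,0],[0,0,0,0,0,0],[0,0,0,0,0,0]])

```text
time_s: 21.72
tool_pos: [495.4, -78.0, 28.6]
eef_rot: [0.001, -3.141, -0.0]
wrist_force: [0.0, -0.1, -0.0]
gripper_width: 29.4
grip_force: 59.4
```

play_rows(rows=[[0,0,0,0,0,0],[0,0,0,0,0,0],[0,0,0,0,0,0],[0,0,0,0,0,0],[0,0,-0.7,0,0,0],[0,0,-0.9,0,0,0],[0,0,-0.9,0,0,0],[0,0,-0.9,0,0,0]], grip=0.65)

```text
time_s: 22.72
tool_pos: [495.2, -78.0, 200.1]
eef_rot: [-0.0, 3.141, -0.0]
wrist_force: [0.4, -0.4, 0.2]
gripper_width: 55.2
grip_force: 0.0
```

play_rows(rows=[[0.3,-0.6,-0.9,0,0,0],[0.3,-0.6,-0.9,0,0,0],[0,-0.5,-0.7,0,0,0],[0,0,0,0,0,0],[0,0,0,0,0,0]])

```text
time_s: 23.35
tool_pos: [465.3, -162.9, 322.6]
eef_rot: [-0.0, -3.141, -0.001]
wrist_force: [0.1, 1.6, -0.2]
gripper_width: 55.3
grip_force: 0.0
```

```bash
python3 - <<'E'
from h import *
s=status.state(); print(s["tool_pos"],s["eef_rot"],s["joint_pos"].round(2))
w,d,p=snap("wrist"); save("w3.png",w); np.savez("w3.npz",im=w,d=d,**{k:np.array(v) for k,v in p.items()})
im,d,p=snap("top"); save("top2.png",cv2.resize(im[140:260,140:420],(800,343)))
E
```

```text
[ 465.29613786 -162.87556819  322.55928929] [-9.08237963e-06 -3.14061425e+00 -8.40411260e-04] [-0.39 -0.29  1.68  0.    1.76 -1.96]
```

View pics/w3.png

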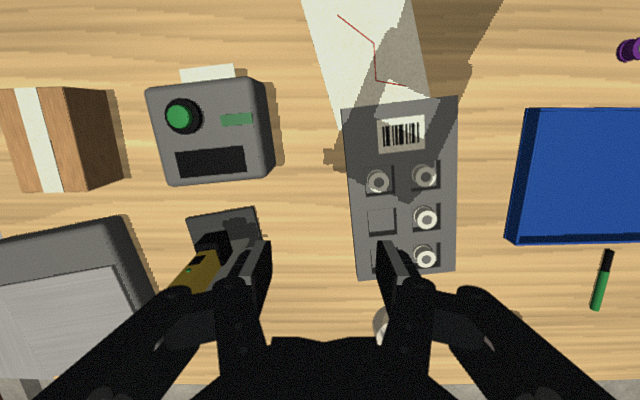

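Four bushes are seated at (377,180), (425,176), (425,217), (425,257). The label is at (402,133), the green button at (183,115) and the scanner at (200,265). Next I measure the button and label here and move over the bracket.

play_rows(rows=[[-0.6,-0.6,0,0,0,-0.5],[-0.6,-0.6,0,0,0,-0.5],[-0.6,-0.6,0,0,0,-0.5],[-0.6,-0.6,0,0,0,-0.5],[-0.6,-0.6,0,0,0,-0.5],[-0.5,-0.4,0,0,0,0],[0,0,0,0,0,0],[0,0,0,0,0,0]], grip=0.8)

```text
time_s: 24.45
tool_pos: [653.3, -316.6, 322.7]
eef_rot: [0.275, -3.128, -0.001]
wrist_force: [-0.9, 0.9, -0.3]
gripper_width: 68.3
grip_force: 0.0
```

```bash
cat > meas.py <<'E'
from h import *
z=np.load("w3.npz"); p={k:z[k] for k in ["camera_matrix","position","rotation"]}; p["k1"]=float(z["k1"]); im,d=z["im"],z["d"]
C=cloud(p,d); hs=cv2.cvtColor(im,cv2.COLOR_RGB2HSV)
def big(m,a=40):
    n,l,s,c=cv2.connectedComponentsWithStats(m.astype(np.uint8)); return [(l==i) for i in range(1,n) if s[i,4]>a]
def onplane(m,zz):
    cn=max(cv2.findContours(m.astype(np.uint8),0,1)[0],key=len)[:,0]; s=undist(p,cn.astype(float))
    ray=np.c_[s[:,0],-s[:,1],-np.ones(len(s))]@rot(p).T; o=np.array(p["position"]); return np.float32((o+ray*((zz-o[2])/ray[:,2:]))[:,:2])
g=(hs[...,0]>40)&(hs[...,0]<90)&(hs[...,1]>120)&(C[...,2]>80)
for m in big(g): print("green",C[m].mean(0).round(1),np.percentile(C[m][:,2],[5,50,95]).round(1),cv2.minEnclosingCircle(onplane(m,np.median(C[m][:,2]))))
w=np.zeros_like(g); w[110:157,370:432]=1
lm=cv2.morphologyEx((w&(im.min(2)>110)).astype(np.uint8),cv2.MORPH_CLOSE,np.ones((9,9)))
m=max(big(lm),key=lambda a:a.sum()); print("label",np.median(C[m],0).round(1),cv2.minAreaRect(onplane(m,26)))
E
python3 meas.py; python3 - <<'E'
from h import *
s=status.state(); print(s["tool_pos"],s["eef_rot"])
w,d,p=snap("wrist"); save("w4.png",w); np.savez("w4.npz",im=w,d=d,**{k:np.array(v) for k,v in p.items()})
for q in ["scanner","bracket","print_button_top"]:
    print(q,[(np.round(f["location"]).tolist(),round(f["conf"],2)) for f in finder.find_in("wrist",q)])
E
```

```text
green [ 396.5 -332.2  111.9] [101.3 110.1 111.8] ((397.10662841796875, -333.2347412109375), 15.930286407470703)
label [415.6 -46.8  25.6] ((421.0838623046875, -46.0817756652832), (62.51694869995117, 83.85220336914062), 0.21737155318260193)
[ 653.27915971 -316.6497537   322.7172103 ] [ 2.75076400e-01 -3.12840794e+00 -1.18356889e-03]
scanner [([586.0, -318.0, 228.0], 0.69), ([504.0, -45.0, 21.0], 0.38), ([563.0, 156.0, 13.0], 0.2)]
bracket [([608.0, -347.0, 12.0], 0.59), ([792.0, 157.0, 62.0], 0.19)]
print_button_top []
```

View pics/w4.png

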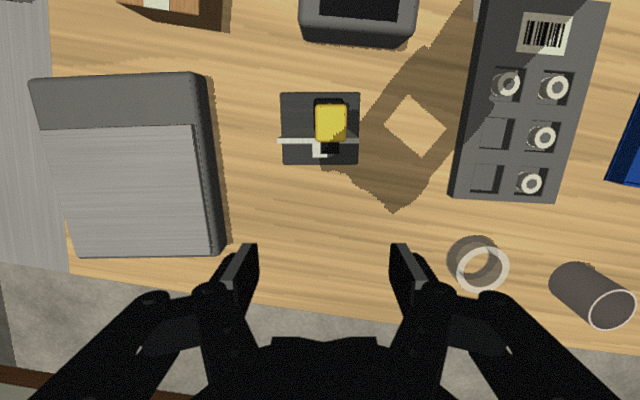

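The scanner's yellow top is at (330,122), the plate at (318,141), the base at (320,128), all aligned with the image at about 10° yaw. I measure its top face.

```bash
python3 - <<'E'
from h import *
z=np.load("w4.npz"); p={k:z[k] for k in ["camera_matrix","position","rotation"]}; p["k1"]=float(z["k1"]); im,d=z["im"],z["d"]
C=cloud(p,d); hs=cv2.cvtColor(im,cv2.COLOR_RGB2HSV); Z=C[...,2]
roi=np.zeros(Z.shape,bool); roi[70:180,260:380]=1
yl=roi&(hs[...,0]>20)&(hs[...,0]<35)&(hs[...,1]>120)
print("yellow z",np.percentile(Z[yl],[2,25,50,75,98]).round(1))
def onplane(m,zz):
    cn=max(cv2.findContours(m.astype(np.uint8),0,1)[0],key=len)[:,0]; s=undist(p,cn.astype(float))
    ray=np.c_[s[:,0],-s[:,1],-np.ones(len(s))]@rot(p).T; o=np.array(p["position"]); return np.float32((o+ray*((zz-o[2])/ray[:,2:]))[:,:2])
t=(yl&(Z>215)).astype(np.uint8); zt=np.median(Z[t>0]); print("top",t.sum(),zt,cv2.minAreaRect(onplane(t,zt)),C[t>0].mean(0).round(1))
pl=roi&(np.abs(Z-180)<6)&~yl; print("plate",pl.sum(),cv2.minAreaRect(np.float32(C[pl][:,:2])))
n,l,s,c=cv2.connectedComponentsWithStats(pl.astype(np.uint8))
for i in range(1,n):
    if s[i,4]>15: print(s[i],np.median(C[l==i],0).round(1),cv2.minAreaRect(onplane(l==i,180)))
b=roi&(np.abs(Z-12)<6)&(hs[...,2]<110); print("base",cv2.minAreaRect(onplane(cv2.morphologyEx((b|(roi&(Z>20))).astype(np.uint8),cv2.MORPH_CLOSE,np.ones((5,5))),12)))
# label from w3/w4 with bright region at z 26
for f in ["w3","w4"]:
    z=np.load(f+".npz"); p={k:z[k] for k in ["camera_matrix","position","rotation"]}; p["k1"]=float(z["k1"]); C=cloud(p,z["d"])
    r0=(slice(112,155),slice(374,428)) if f=="w3" else (slice(8,58),slice(512,574))
    print(f,"label edge profile"); m=np.zeros(Z.shape,np.uint8); m[r0]=(z["im"][r0].max(2)>(120)).astype(np.uint8)
    m=cv2.morphologyEx(m,cv2.MORPH_CLOSE,np.ones((7,7))); n,l,s,c=cv2.connectedComponentsWithStats(m); i=1+s[1:,4].argmax(); print(s[i],cv2.minAreaRect(onplane(l==i,26)))
E
```

```text
yellow z [104.1 223.7 224.3 224.9 226. ]
top 1163 224.37445471572843 ((588.2737426757812, -321.3096923828125), (28.170623779296875, 25.269983291625977), 10.050541877746582) [ 588.  -321.5  225.8]
plate 489 ((612.4119262695312, -328.5782775878906), (14.568769454956055, 79.38805389404297), 10.352669715881348)
[277 137  82  17 489] [ 610.9 -322.2  179.4] ((612.423828125, -328.6769104003906), (15.461898803710938, 78.64029693603516), 10.035481452941895)
base ((607.0659790039062, -329.6402282714844), (119.3888168334961, 129.78207397460938), 7.746544361114502)
w3 label edge profile
[ 374  112   54   42 1790] ((419.34210205078125, -46.97182083129883), (60.430206298828125, 77.47685241699219), 5.649277210235596)
w4 label edge profile
[ 517   12   57   44 1589] ((424.873779296875, -46.30593490600586), (50.67387771606445, 70.54471588134766), 6.946315765380859)
```

play_rows(rows=[[0.65,0.07,0,0,0,0],[0.65,0.06,0,0,0,0],[0,0,0.8,0,0,0],[0,0,0.8,0,0,0],[0,0,0,0,0,0],[0,0,0,0,0,0]])

```text
time_s: 25.4
tool_pos: [588.5, -322.4, 245.8]
eef_rot: [-0.274, 3.128, -0.002]
wrist_force: [0.6, -0.2, 0.7]
gripper_width: 68.2
grip_force: 0.0
```

```bash
python3 - <<'E'
from h import *
s=status.state(); print(s["tool_pos"],s["eef_rot"])
w,d,p=snap("wrist"); C=cloud(p,d); hs=cv2.cvtColor(w,cv2.COLOR_RGB2HSV)
t=((hs[...,0]>20)&(hs[...,0]<35)&(hs[...,1]>120)&(np.abs(C[...,2]-226)<5)).astype(np.uint8)
cn=max(cv2.findContours(t,0,1)[0],key=len)[:,0]; sl=undist(p,cn.astype(float))
ray=np.c_[sl[:,0],-sl[:,1],-np.ones(len(sl))]@rot(p).T; o=np.array(p["position"]); W=o+ray*((226-o[2])/ray[:,2:])
print(cv2.minAreaRect(np.float32(W[:,:2])))
im,d,p=snap("top"); m=np.zeros(d.shape,np.uint8); r0=(slice(225,245),slice(292,322)); m[r0]=im[r0].max(2)>125
m=cv2.morphologyEx(m,cv2.MORPH_CLOSE,np.ones((5,5))); n,l,s,c=cv2.connectedComponentsWithStats(m); i=1+s[1:,4].argmax(); print(s[i],c[i],world(p,[c[i]],[p["position"][2]-26]),np.median(cloud(p,d)[l==i],0))
E
```

```text
[ 588.53816432 -322.38772914  245.76062052] [-2.74117046e-01  3.12797109e+00 -1.90455600e-03]
((585.9932861328125, -321.8934020996094), (29.728513717651367, 25.243610382080078), 10.010265350341797)
[295 225  23  20 261] [303.66283525 233.72413793] [[426.74259574 -42.27844169  22.47665057]] [429.2001841  -40.10177268  27.99490534]
```

play_rows(rows=[[0.04,0.02,0.5,0,0,0],[0,0,0.6,0,0,0],[0,0,0,0,0,0],[0,0,0,0,0,0]])

```text
time_s: 26.0
tool_pos: [586.7, -322.0, 190.7]
eef_rot: [-0.274, 3.128, -0.002]
wrist_force: [-0.5, 0.6, 0.2]
gripper_width: 68.2
grip_force: 0.0
```

play_rows(rows=[[0,0,0,0,0,0],[0,0,0,0,0,0],[0,0,0,0,0,0],[0,0,0,0,0,0],[0,0,0,0,0,0],[0,0,0,0,0,0]], grip=0.1)

```text
time_s: 26.75
tool_pos: [586.3, -321.9, 189.5]
eef_rot: [-0.274, 3.129, -0.001]
wrist_force: [-1.0, 0.2, 6.2]
gripper_width: 25.5
grip_force: 58.5
```

play_rows(rows=[[0,0,-0.2,0,0,0],[0,0,-0.4,0,0,0],[0,0,-0.4,0,0,0],[0,0,-0.4,0,0,0],[0,0,-0.3,0,0,0],[0,0,0,0,0,0],[0,0,0,0,0,0]])

```text
time_s: 27.62
tool_pos: [586.0, -321.6, 272.7]
eef_rot: [0.274, -3.129, -0.001]
wrist_force: [-0.6, -0.1, -3.5]
gripper_width: 25.4
grip_force: 59.0
```

```bash
python3 - <<'E'
from h import *
s=status.state(); print(s["tool_pos"],s["eef_rot"],s["wrist_force"])
im,d,p=snap("top"); C=cloud(p,d)
a=im[140:215,360:440]; b=im[205:260,270:330]
save("t3.png",np.hstack([cv2.resize(a,(400,375)),cv2.resize(b,(400,375))]))
im,d,p=snap("scene"); save("s3.png",cv2.resize(im[110:260,220:400],(720,600)))
E
```

```text
[ 586.04966787 -321.59070668  272.73437067] [ 2.74110211e-01 -3.12891332e+00 -9.22859660e-04] [-0.56567434 -0.11354933 -3.52599307]
```

View pics/s3.png

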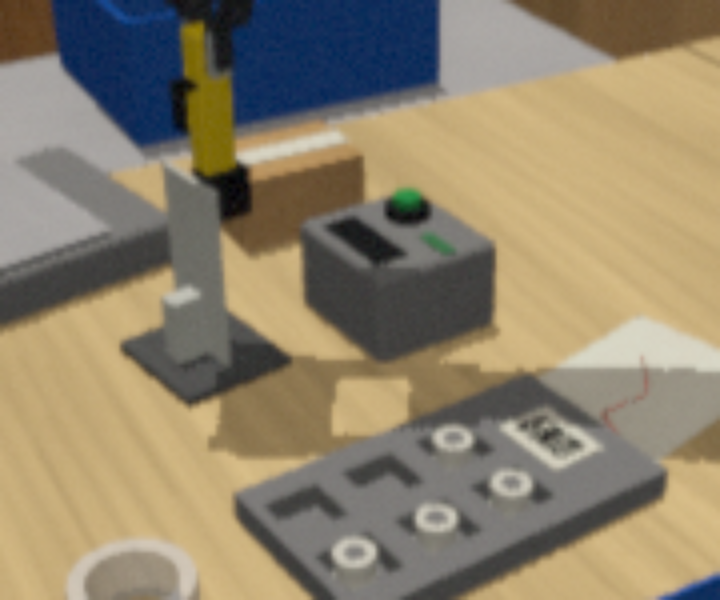

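View pics/t3.png

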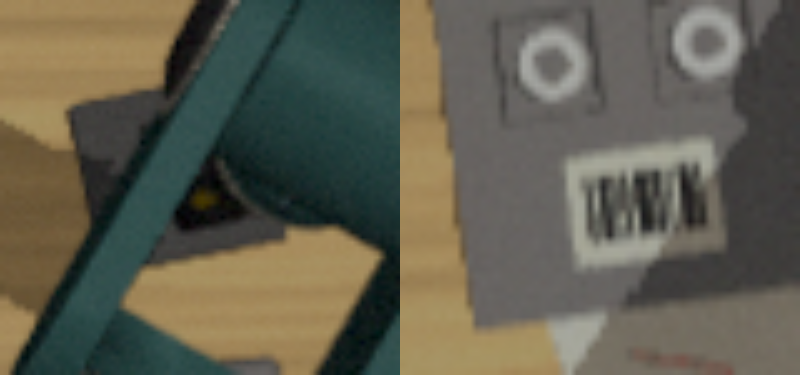

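The scene view shows the scanner held upright, clear of the plate, at crop (210,110). In the top crop the label centre is at panel (646,203), which is top pixel (306.4,234.3). I convert it and plan the move.

```bash
python3 - <<'E'
from h import *
p=vision.camera_params("top")
s=undist(p,[[306.4,234.3]]); ray=np.array([s[0,0],-s[0,1],-1])@rot(p).T; o=p["position"]; print("label top",o+ray*(26-o[2])/ray[2])
c,sn=np.cos(np.radians(6.9)),np.sin(np.radians(6.9)); k=np.array([521.1,-38.7])
print("by symmetry y=0, x=-96.4:",k+[-96.4*c,-96.4*sn])
rows,e=plan([424,-48.5,272],yaw=np.radians(190)); print(rows)
E
```

```text
label top [424.9092936  -50.80259348  26.        ]
by symmetry y=0, x=-96.4: [425.39819224 -50.28119126]
[[0.37, 0.99, 0.0, 0.0, 0.0, 0.0], [0.38, 0.99, 0.01, 0.0, 0.0, 0.0], [0.37, 0.99, 0.0, 0.01, -0.01, 0.0], [0.37, 0.99, 0.0, 0.0, 0.0, 0.0], [0.38, 0.99, 0.0, 0.0, 0.0, 0.0], [0.37, 0.99, 0.0, 0.0, 0.0, 0.0]]
```

play_rows(rows=[[0.5,0,0,0,0,0],[0.25,0.84,0,0,0,0],[0.25,0.85,0,0,0,0],[0.25,0.84,0,0,0,0],[0.25,0.85,0,0,0,0],[0.25,0.84,0,0,0,0],[0.24,0.85,0,0,0,0],[0.24,0.84,0,0,0,0]])

```text
time_s: 28.72
tool_pos: [424.0, -48.9, 273.0]
eef_rot: [0.274, -3.129, -0.0]
wrist_force: [0.3, -0.2, -1.3]
gripper_width: 25.3
grip_force: 59.6
```

play_rows(rows=[[0,0,0.4,0,0,0],[0,0,0.4,0,0,0],[0,0,0.3,0,0,0],[0,0,0,0,0,0],[0,0,0,0,0,0]])

```text
time_s: 29.35
tool_pos: [425.2, -50.4, 218.9]
eef_rot: [-0.273, 3.13, -0.0]
wrist_force: [-0.2, 0.5, -1.0]
gripper_width: 25.3
grip_force: 59.9
```

```bash
python3 - <<'E'
from h import *
s=status.state(); print(s["tool_pos"],s["eef_rot"])
print(plan([425,-50,215],yaw=np.radians(190),n=1)[0])
im,d,p=snap("scene"); save("s4.png",cv2.resize(im[110:290,260:460],(800,720))[:600])
E
```

```text
[425.19778864 -50.43205891 218.88264122] [-2.73135685e-01  3.12962655e+00 -8.92449011e-05]
[[0.0, 0.01, 0.08, 0.0, 0.0, -0.01]]
```

View pics/s4.png

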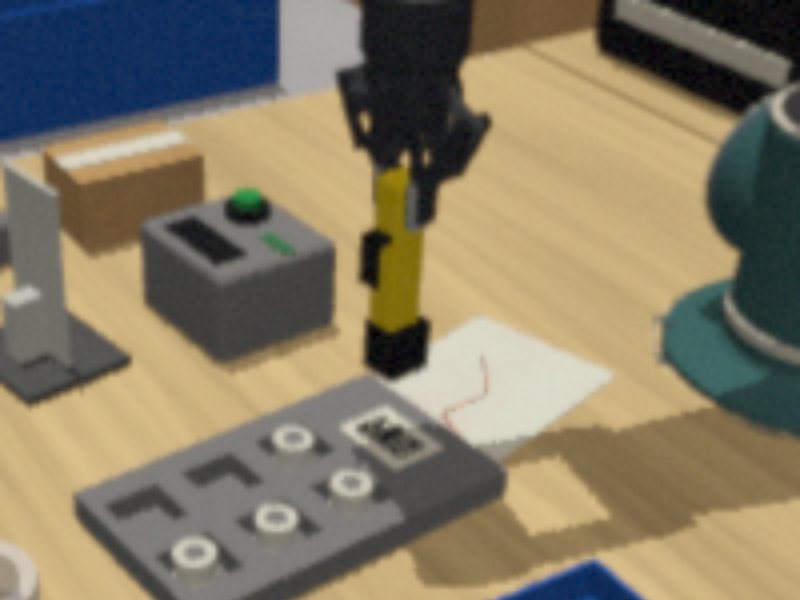

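The scanner hangs upright, head at (395,350), above the label at (390,435). I go to the final height and hold.

play_rows(rows=[[0,0,0.08,0,0,0],[0,0,0,0,0,0],[0,0,0,0,0,0],[0,0,0,0,0,0],[0,0,0,0,0,0],[0,0,0,0,0,0],[0,0,0,0,0,0],[0,0,0,0,0,0]])

```text
time_s: 30.4
tool_pos: [425.0, -50.1, 214.6]
eef_rot: [-0.274, 3.13, -0.0]
wrist_force: [-0.3, -0.4, -1.7]
gripper_width: 25.3
grip_force: 59.9
```

```bash
python3 - <<'E'
from h import *
s=status.state(); print(s["tool_pos"])
im,d,p=snap("scene"); C=cloud(p,d); hs=cv2.cvtColor(im,cv2.COLOR_RGB2HSV); X,Y,Z=C[...,0],C[...,1],C[...,2]
n=(np.abs(X-425)<60)&(np.abs(Y+50)<60)
h=n&(hs[...,1]>120)&(hs[...,0]>18)&(hs[...,0]<36)&(Z>90)
for a,b in [(135,155),(155,175),(175,195),(195,215),(215,235)]:
    m=h&(Z>a)&(Z<b); print(a,m.sum(),np.median(C[m],0).round(1) if m.sum() else "")
m=n&(Z>70)&(Z<130); print("head",np.median(C[m],0).round(1),np.percentile(Z[m],[1,5]).round(1))
E
```

```text
[424.96229899 -50.05133289 214.5544344 ]
135 73 [437.3 -37.6 145.2]
155 62 [434.2 -37.2 165.7]
175 76 [436.  -37.1 185.7]
195 59 [436.3 -36.3 204.9]
215 47 [440.8 -41.9 225.4]
head [434.5 -34.9 109.8] [87.1 89.3]
```

play_rows(rows=[[0,0,0,0,0,0],[0,0,0,0,0,0],[0,0,0,0,0,0],[0,0,0,0,0,0],[0,0,0,0,0,0],[0,0,0,0,0,0],[0,0,0,0,0,0],[0,0,0,0,0,0]])

```text
time_s: 31.45
tool_pos: [425.0, -50.1, 214.6]
eef_rot: [-0.274, 3.13, -0.0]
wrist_force: [0.6, -0.1, -3.6]
gripper_width: 25.4
grip_force: 59.9
```

play_rows(rows=[[0,0,0,0,0,0],[0,0,0,0,0,0],[0,0,0,0,0,0],[0,0,0,0,0,0],[0,0,0,0,0,0],[0,0,0,0,0,0],[0,0,0,0,0,0],[0,0,0,0,0,0]])

```text
time_s: 32.45
tool_pos: [425.0, -50.1, 214.6]
eef_rot: [-0.274, 3.13, -0.0]
wrist_force: [-0.7, -0.3, -2.8]
gripper_width: 25.3
grip_force: 59.9
```

Held still for over 2.5 s. Now lift and return to the bracket.

play_rows(rows=[[0,0,0,0,0,0],[0,0,0,0,0,0],[0,0,-0.3,0,0,0],[0,0,-0.5,0,0,0],[0,0,-0.4,0,0,0],[0,0,0,0,0,0]])

```text
time_s: 33.2
tool_pos: [425.4, -50.1, 276.4]
eef_rot: [-0.274, 3.127, -0.001]
wrist_force: [0.2, 0.9, -2.0]
gripper_width: 25.0
grip_force: 60.2
```

play_rows(rows=[[-0.24,-0.84,0,0,0,0],[-0.24,-0.85,0,0,0,0],[-0.25,-0.84,0,0,0,0],[-0.25,-0.85,0,0,0,0],[-0.25,-0.84,0,0,0,0],[-0.25,-0.85,0,0,0,0],[-0.25,-0.84,0,0,0,0],[0,0,0,0,0,0]])

```text
time_s: 34.2
tool_pos: [561.8, -328.0, 272.0]
eef_rot: [0.271, -3.127, -0.003]
wrist_force: [0.7, 0.1, -2.8]
gripper_width: 25.3
grip_force: 60.5
```

```bash
python3 - <<'E'
from h import *
s=status.state(); print(s["tool_pos"],s["eef_rot"],s["wrist_force"])
print(plan([583.8,-322.2,274],yaw=np.radians(190),n=2)[0])
E
```

```text
[ 561.83045691 -328.0424014   272.02439048] [ 2.71066810e-01 -3.12728086e+00 -2.58574142e-03] [ 0.67109345  0.06820387 -2.76175923]
[[-0.23, 0.02, -0.02, 0.01, -0.02, -0.01], [-0.22, 0.02, -0.02, 0.02, -0.01, -0.01]]
```

play_rows(rows=[[-0.22,0,0,0,0,0],[-0.22,0,0,0,0,0],[0,0,0,0,0,0],[0,0,0,0,0,0],[0,0,0,0,0,0]])

```text
time_s: 34.83
tool_pos: [583.0, -322.1, 274.7]
eef_rot: [-0.274, 3.129, -0.0]
wrist_force: [0.1, -0.0, -2.6]
gripper_width: 25.0
grip_force: 60.5
```

```bash
python3 - <<'E'
from h import *
s=status.state(); print(s["tool_pos"],s["eef_rot"],s["wrist_force"])
print(plan([583.8,-322.2,274],yaw=np.radians(190),n=1)[0])
E
```

```text
[ 583.01992866 -322.07744401  274.7421299 ] [-2.74173704e-01  3.12941460e+00 -2.50452154e-04] [ 0.08362316 -0.0421777  -2.56234651]
[[-0.01, -0.01, 0.01, 0.0, 0.0, 0.0]]
```

play_rows(rows=[[-0.01,0,0.3,0,0,0],[0,0,0.3,0,0,0],[0,0,0.3,0,0,0],[0,0,0.3,0,0,0],[0,0,0.2,0,0,0],[0,0,0.2,0,0,0],[0,0,0,0,0,0],[0,0,0,0,0,0]])

```text
time_s: 35.83
tool_pos: [583.8, -322.2, 195.1]
eef_rot: [-0.274, 3.129, -0.001]
wrist_force: [0.2, -0.0, -1.8]
gripper_width: 25.4
grip_force: 60.5
```

play_rows(rows=[[-0.04,0,0,0,0,0],[0,0,0.06,0,0,0],[0,0,0.03,0,0,0],[0,0,0,0,0,0],[0,0,0,0,0,0]])

```text
time_s: 36.45
tool_pos: [585.6, -321.8, 190.1]
eef_rot: [-0.274, 3.13, -0.0]
wrist_force: [0.3, -0.0, -0.9]
gripper_width: 25.5
grip_force: 60.5
```

play_rows(rows=[[0,0,0.01,0,0,0],[0,0,0,0,0,0]])

```text
time_s: 36.7
tool_pos: [585.7, -321.8, 189.6]
eef_rot: [-0.274, 3.13, -0.0]
wrist_force: [-0.3, -0.1, -1.4]
gripper_width: 25.1
grip_force: 60.5
```

play_rows(rows=[[0,0,0,0,0,0],[0,0,0,0,0,0],[0,0,0,0,0,0],[0,0,0,0,0,0],[0,0,-0.4,0,0,0],[0,0,-0.5,0,0,0],[0,0,-0.5,0,0,0],[0,0,0,0,0,0]], grip=0.7)

```text
time_s: 37.7
tool_pos: [586.2, -322.1, 263.3]
eef_rot: [-0.274, 3.126, -0.004]
wrist_force: [0.6, 0.6, -0.1]
gripper_width: 60.2
grip_force: 0.0
```

play_rows(rows=[[0.8,0,-0.5,0,0,0],[0.8,0,0,0,0,0],[0.8,0,0,0,0,0],[0.8,0,0,0,0,0],[0,0,0,0,0,0],[0,0,0,0,0,0]], grip=0)

```text
time_s: 38.45
tool_pos: [428.3, -349.6, 284.6]
eef_rot: [-0.274, 3.129, -0.0]
wrist_force: [-0.5, 0.1, 0.4]
gripper_width: -0.1
grip_force: 0.0
```

```bash
python3 - <<'E'
from h import *
s=status.state(); print(s["tool_pos"],s["eef_rot"],s["gripper_width"])
p=vision.camera_params("top"); im,d,_=snap("top"); C=cloud(p,d)
hs=cv2.cvtColor(im,cv2.COLOR_RGB2HSV); y=(hs[...,0]>20)&(hs[...,0]<35)&(hs[...,1]>120)&(np.abs(C[...,2]-226)<6)&(abs(C[...,1]+320)<50)
print("scanner top",C[y].mean(0), np.percentile(C[y][:,2],[10,50,90]))
a,_,_=snap("scene"); save("s5.png",cv2.resize(a[110:260,220:400],(720,600)))
E
```

```text
[ 428.27548012 -349.55236754  284.58868961] [-2.73561797e-01  3.12941462e+00 -3.43637645e-05] -0.14413793939661362
scanner top [ 586.74502405 -324.03399978  225.97218794] [222.46288231 225.92364621 229.4567276 ]
```

View pics/s5.png

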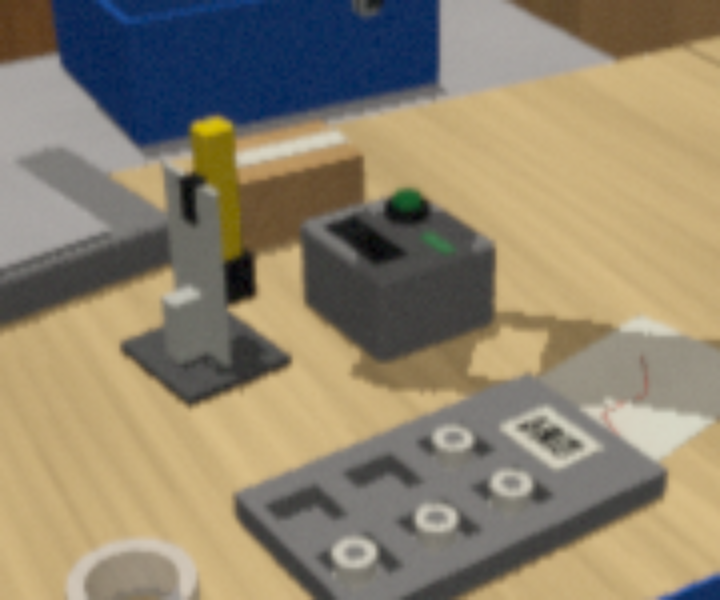

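The scanner hangs with its clip over the plate at (192,195). Now I measure the button from nearby.

```bash
python3 - <<'E'
from h import *
w,d,p=snap("wrist"); C=cloud(p,d); hs=cv2.cvtColor(w,cv2.COLOR_RGB2HSV)
g=((hs[...,0]>40)&(hs[...,0]<90)&(hs[...,1]>120)&(C[...,2]>80)).astype(np.uint8)
n,l,s,c=cv2.connectedComponentsWithStats(g)
for i in range(1,n):
    if s[i,4]<60: continue
    zz=np.percentile(C[l==i][:,2],[10,50,90]); cn=max(cv2.findContours((l==i).astype(np.uint8),0,1)[0],key=len)[:,0]
    sl=undist(p,cn.astype(float)); ray=np.c_[sl[:,0],-sl[:,1],-np.ones(len(sl))]@rot(p).T; o=np.array(p["position"]); W=o+ray*((zz[1]-o[2])/ray[:,2:])
    print(c[i],s[i,4],zz,cv2.minEnclosingCircle(np.float32(W[:,:2])))
print(plan([397,-333,150],yaw=np.radians(190))[0])
E
```

```text
[340.14071295 153.07879925] 533 [108.43396429 110.39316958 111.38201321] ((396.3150329589844, -334.9526672363281), 15.130363464355469)
[[0.19, 0.14, 0.9, 0.0, 0.0, 0.0], [0.19, 0.15, 0.89, 0.0, 0.0, 0.01], [0.19, 0.14, 0.9, 0.01, 0.0, 0.0]]
```

play_rows(rows=[[0.19,0.13,0.8,0,0,0],[0.19,0.13,0.8,0,0,0],[0.19,0.13,0.8,0,0,0],[0,0,0.7,0,0,0],[0,0,0,0,0,0],[0,0,0,0,0,0],[0,0,0,0,0,0]])

```text
time_s: 39.48
tool_pos: [397.3, -335.8, 131.3]
eef_rot: [-0.274, 3.128, -0.002]
wrist_force: [-0.7, -0.7, 0.2]
gripper_width: 0.0
grip_force: 0.0
```

play_rows(rows=[[0,0.02,0.3,0,0,0],[0,0,0.1,0,0,0],[0,0,0,0,0,0],[0,0,0,0,0,0]])

```text
time_s: 39.98
tool_pos: [396.4, -334.3, 109.8]
eef_rot: [0.274, -3.129, -0.0]
wrist_force: [-1.1, 2.0, 3.7]
gripper_width: -0.2
grip_force: 1.3
```

play_rows(rows=[[0,0,0.05,0,0,0],[0,0,0,0,0,0],[0,0,0,0,0,0]])

```text
time_s: 40.35
tool_pos: [396.5, -334.4, 107.2]
eef_rot: [-0.274, 3.129, -0.0]
wrist_force: [0.3, 1.5, 4.3]
gripper_width: -0.1
grip_force: 2.0
```

play_rows(rows=[[0,0,0.03,0,0,0],[0,0,0.02,0,0,0],[0,0,0,0,0,0]])

```text
time_s: 40.72
tool_pos: [396.6, -334.5, 105.8]
eef_rot: [-0.274, 3.129, -0.001]
wrist_force: [-5.6, 5.2, 17.3]
gripper_width: 0.1
grip_force: 8.6
```

play_rows(rows=[[0,0,0.01,0,0,0],[0,0,0,0,0,0],[0,0,0,0,0,0]])

```text
time_s: 41.1
tool_pos: [396.6, -334.6, 105.7]
eef_rot: [-0.274, 3.129, -0.001]
wrist_force: [-6.6, 7.2, 21.2]
gripper_width: 0.4
grip_force: 10.8
```

play_rows(rows=[[0,0,-0.2,0,0,0],[0,0,-0.6,0,0,0],[0,0,-0.9,0,0,0],[0,0,-0.9,0,0,0],[0.3,0,-0.9,0,0,0],[0,0,0,0,0,0],[0,0,0,0,0,0]])

```text
time_s: 41.98
tool_pos: [381.6, -336.9, 278.1]
eef_rot: [0.274, -3.129, -0.001]
wrist_force: [1.1, 0.0, -0.1]
gripper_width: -0.1
grip_force: 0.0
```

```bash
python3 - <<'E'
from h import *
s=status.state(); print(s["tool_pos"],s["time_s"],s["wrist_force"])
im,d,p=snap("top"); save("topF.png",im[60:300,50:530])
z=np.load("top0.npz"); df=(np.abs(im.astype(int)-z["im"]).sum(2)>90).astype(np.uint8); n,l,st,c=cv2.connectedComponentsWithStats(df)
print([(c[i].round().tolist(),int(st[i,4])) for i in range(1,n) if st[i,4]>25])
E
```

```text
[ 381.57177277 -336.91900807  278.14544201] 41.975 [ 1.1064672   0.01125925 -0.07268019]
[([287.0, 168.0], 69), ([289.0, 191.0], 73), ([196.0, 196.0], 100), ([316.0, 211.0], 70), ([292.0, 214.0], 66), ([208.0, 215.0], 98), ([329.0, 320.0], 22063), ([223.0, 230.0], 96), ([195.0, 233.0], 101), ([101.0, 329.0], 7124), ([10.0, 328.0], 1276), ([88.0, 323.0], 41), ([96.0, 325.0], 50), ([103.0, 327.0], 74), ([111.0, 327.0], 101), ([119.0, 328.0], 93), ([93.0, 368.0], 699), ([108.0, 371.0], 610), ([321.0, 343.0], 26), ([300.0, 357.0], 160), ([306.0, 347.0], 65), ([306.0, 379.0], 236), ([250.0, 398.0], 52)]
```

View pics/topF.png

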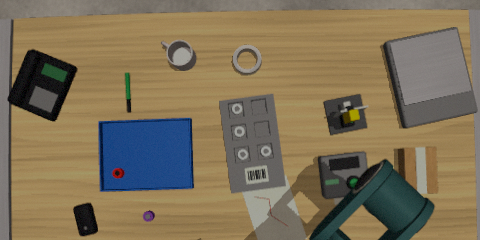

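The final top view shows four bushes in pockets, only the red reject in the blue tray at (118,173), the scanner on its bracket at (348,115), and everything else unchanged.

```bash
python3 -c "
from station import r
print(r.sign_off())"
```

```text
the job is handed in; nothing more can be done
None
```

The job is handed in at about 42 s of robot time: four white bushes are seated in kit pockets with the red reject left in the blue tray, the scanner was held about 6 cm over the label for over two seconds and is back on its bracket, and the print button was then pressed to its stop and released.

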